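# Set the work lamp beside the mortised rail

## Task

Lift the yellow work lamp out of its charging dock and set it down gently, upright, in the middle of the cork pad beside the mortised wooden rail, with its lens facing straight at the rail. Let go of it there, and leave the wax tin, the chisel and the mallet where they are.

Things in the scene. Friction and masses are not known exactly. Their poses are not given: they have to be found in the camera images.
- lamp: Loose LED work lamp, 0.45 to 0.75 kg: a yellow box housing with black rubber bands, footprint 66 (x) by 80 (y) mm, 80 mm tall, and above it a black arched carrying handle. Origin: centre of the underside. z up; +x is the way its round pale lens looks; the back (-x) has black cooling ribs. On the dock its underside stands 60 mm above the bench.
- lamp_handle (a point): Centre of the lamp's handle bar, 128 mm above the lamp's underside. The bar runs along the lamp's y, 80 mm long overall (56 mm clear between its two uprights), 16 mm by 16 mm in section, top 136 mm above the underside; 40 mm of free air between bar and housing. The lamp hangs level from it.
- lamp_lens (a point): Centre of the lens, on the lamp's +x face, 41 mm above the underside. Axes as the lamp's.
- dock: Grey charging dock fixed to the bench, 110 (x) by 124 (y) mm, 70 mm tall in all. Its top is a shallow tray, inside 76 by 90 mm, with 8 mm thick lips standing 10 mm above the tray floor, which lies 60 mm above the bench; the lamp stands in it, its x along the dock's x, with 5 mm play all round. It only has to be lifted straight up by more than 10 mm. Origin: centre of the underside, on the bench.
- station: The work place, fixed to the bench: a cork pad 130 (x) by 140 (y) mm, 5 mm thick, and on its +x side a plywood slab with a dark wooden rail that has two slots (mortises) in its top. Origin: on the bench, under the pad's centre; z up, +x from the pad square towards the rail. The slab begins 90 mm from the pad's centre (125 by 340 mm, 18 mm thick); the rail is 75 (x) by 300 (y) mm, its near face 112 mm from the pad's centre, its top 60 mm above the bench.
- pad_centre (a point): Centre of the cork pad's top face, 5 mm above the bench. Axes as the station's.
- rail_middle (a point): Middle of the rail's top face, 150 mm from the pad's centre along the station's +x, 60 mm above the bench.
- wax_tin: Bystander: loose red tin with metal lid, 68 mm diameter, 45 mm tall, standing near one side of the cork pad. Origin: centre of the underside.
- chisel: Bystander: loose chisel, 235 mm long, 26 mm thick, dark wooden handle towards its -x, lying on the bench near the robot. Origin: on the bench, 55 mm from the tip of its blade.
- mallet: Bystander: loose mallet, 300 mm long, 56 mm high, yellow head (100 mm wide) at its +x end, black grip, lying at the far side of the bench. Origin: on the bench, under the middle of the head.
There are look-alikes about, which are no part of the job. What is shaped like the lamp but orange is not meant.

How it is judged:
By the outcome, as a careful person would: the job done as asked, in the order asked, and still so for the second after the job is handed in, with the robot touching nothing.
It also fails if it takes over 42 s, if anything falls off the work surface, if the arm or the gripper's body presses on something with over 40 N, if the wrist force passes 120 N, or if a joint passes its speed limit or range.

## Robot

A 6-joint arm with a two-finger parallel gripper is mounted at the origin on the work surface. World frame = base frame: x ahead of the robot, y to its left, z up, the work surface at z = 0. Lengths are in m, angles in rad, forces in N, time in s.
With the tool pointing down it reaches from about 0.35 to 0.775 m from the base axis. Payload 5.5 kg.
Tool frame: the origin (TCP) lies midway between the tips of the shut fingers; the grasp point (between the pads) lies 19 mm behind it (pinch_z is the distance from the TCP to the grasp point, in m); z points along the fingers, x is the direction in which the jaws open and shut, and the axes are right-handed (so a half turn about z gives the same grasp; the last joint's range is limited). The gripper opens to 85 mm and grips with 20 to 120 N. Pads are 22 mm wide; open, the fingers measure 114 mm over their backs; the gripper's body (76 mm by 85 mm) begins 54 mm behind the grasp point. The pads swing forward as they close: fully open they stand 13 mm farther back than shut.
Start: joints at [1.174, 0.313, 0.046, 1.304, 0, 1.431], TCP at [0.146, 0.556, 0.199] pointing down, gripper open.
Joint ranges: [-2.76, 2.76], [-0.86, 1.69], [-1.03, 1.26], [-2.2, 2.34], [-1.47, 1.5], [-3.14, 3.14]. Speed limits (rad/s): [2.57, 2.57, 3.14, 3.14, 3.14, 3.14].

## Interface

Orientations are given as a unit quaternion [w, x, y, z].
In Python, from workcell import get_state, read_camera, camera_info, hand_in, trace, pinch_z gives the robot as it stands. The module is installed in compiled form; this text tells all that it offers.
- The arm moves only by the tool arm_command, never from a script. Its argument "steps" is text: rows parted by semicolons, each of 4 numbers parted by spaces: the shift along the world's x, y, z in mm, then the turn about the world's z in rad. In form: tx ty tz spin; .... A call has 1 to 20 rows; each row is the pose to reach, as a shift and turn from the pose measured when the call began; what a row does not reach only later rows make up. A row lasts 1/8 s, in which the tool goes at most 62.5 mm and 10.7 degrees, less where a joint would pass 70% of its speed; a pose out of reach is approached as far as the arm can. A call with a gripper value outside its range is refused whole. "fingers" is the gripper command: -1 is shut, 1 is fully open, values between are in proportion, set as the call begins (left out, the last holds). The fingers move at their own pace and stop on an object; "newtons" is the grip in N (left out, the last holds). Time passes only in rows, so rows that repeat a pose let the fingers close. It gives the time, the measured TCP pose, the force and the opening at its end, in the units of the state.
- get_state(): the state, without advancing time (a new reading comes with each control period).
- read_camera(name): name is "scene" or "top" or "wrist"; returns the picture (384x512x3 uint8, red, green, blue); there is no depth.
- camera_info(name): a dict with "mtx" (3x3 intrinsics, pixels), "R" (3x3) and "t" (3): a world point X has camera coordinates R X + t. Camera axes: x right, y down, z forward; pixel columns grow to the right and rows downward; lengths in m; the calibration is good to about 2 mm. A picture is of the moment at which its call begins: read the wrist's pose just before it. camera_info takes no time and is no camera call; for the wrist camera it gives the pose at the moment of the call.
- hand_in(): hands the job in, once; it reports no verdict.
Trained networks look in the newest picture that a camera, given by its name, has taken for a name from the list of things; names that differ only in an ending like _2 or _b are one class to them, and where a whole thing is asked for, a point or a joint stands for the part that bears it (a point fixed in the world has none). Each returns a list of dicts, best first, with "score" (0 to 1); they miss things now and then, are a little off and sometimes report something else, mostly with a low value. They report only what shows in the picture. A call takes as long as a camera call. They do not tell look-alikes from the thing itself.
- trace(camera, name): "mask" (384x512 bool, what is visible of it) and "box" ([left, top, width, height] in pixels, round what is visible of it).
The state is a dict: "clock": time; "joint_pos": joint angles; "qvel": joint speeds; "tau": joint torques, N m; "tcp_pos": TCP position; "orientation": TCP orientation; "wrist_force": force on the tool from outside, world axes, zero at the start; "ft_torque": the same for the moment, N m; "finger_gap": finger opening in m.
Only numpy, scipy, OpenCV 4.12 (cv2) and the standard library are available. Lean on these libraries where they do the work, as an engineer would, in place of code of your own. Each camera call takes 0.05 s, during which the arm holds its last target.

## Working session

There is one attempt and no reset: what is moved stays moved. The work goes in short steps, Python scripts to look and compute and a tool call to move; the robot and the scene stay as the last step left them, time stands still between calls to the robot, and variables do not carry over. Pictures are saved under pics/ and viewed, and the job is handed in when it is done.

Besides the shell and the picture viewer there is one more tool, called after "Call:" by a JSON object that holds its "fn" and its "kwargs", one argument or row to a line. arm_command: Moves the arm, as the interface text tells. Its arguments: {"type":"object","properties":{"steps":{"type":"string"},"fingers":{"type":"number"},"newtons":{"type":"number"}},"required":["steps"]}

```bash
mkdir -p pics; python3 - <<'E'
from workcell import *
import cv2
s=get_state();print(s)
for c in ["scene","top","wrist"]:
    im=read_camera(c);cv2.imwrite(f"pics/{c}0.png",im[:,:,::-1])
    i=camera_info(c);print(c,i)
print(pinch_z)
E
```

```text
{'clock': 0.0, 'joint_pos': array([1.17440280e+00, 3.13983503e-01, 4.50029600e-02, 1.30358975e+00,
       2.68812166e-05, 1.43119671e+00]), 'qvel': array([-0.00032085,  0.00220894, -0.00072862,  0.00029787,  0.00083737,
        0.00060117]), 'tau': array([-4.17289721e-04, -4.80626571e+01,  2.98533082e+01,  1.95662782e-02,
       -2.06429099e-04,  3.30066491e-06]), 'tcp_pos': array([0.14582464, 0.55563217, 0.19782833]), 'orientation': array([ 4.27040412e-04,  7.91826982e-01,  6.10744827e-01, -7.77529874e-04]), 'wrist_force': array([0.58882167, 0.02097004, 0.92734386]), 'ft_torque': array([-0.00803257,  0.0584592 , -0.04505754]), 'finger_gap': 0.08526245963605592}
scene {'mtx': array([[489.98212454,   0.        , 249.15855785],
       [  0.        , 489.98212454, 186.13151766],
       [  0.        ,   0.        ,   1.        ]]), 'R': array([[-0.82949875,  0.55850225, -0.0026561 ],
       [ 0.37989356,  0.56072669, -0.73570814],
       [-0.40940531, -0.61127802, -0.67729349]]), 't': array([ 0.44173121, -0.11416358,  1.82367616])}
top {'mtx': array([[437.63752366,   0.        , 261.46924287],
       [  0.        , 437.63752366, 185.04652276],
       [  0.        ,   0.        ,   1.        ]]), 'R': array([[ 0.01631495, -0.99985839,  0.00412688],
       [-0.99726894, -0.01656977, -0.07197291],
       [ 0.0720311 , -0.00294138, -0.99739805]]), 't': array([0.02962653, 0.56098614, 1.41232424])}
wrist {'mtx': array([[268.21450654,   0.        , 253.2049496 ],
       [  0.        , 268.21450654, 189.22703812],
       [  0.        ,   0.        ,   1.        ]]), 'R': array([[ 0.25509413,  0.96691077, -0.00324798],
       [ 0.91691267, -0.24083447,  0.31822934],
       [ 0.30691715, -0.08415655, -0.94800819]]), 't': array([-0.5726016 , -0.04107916,  0.37976155])}
0.0187
```

View pics/scene0.png

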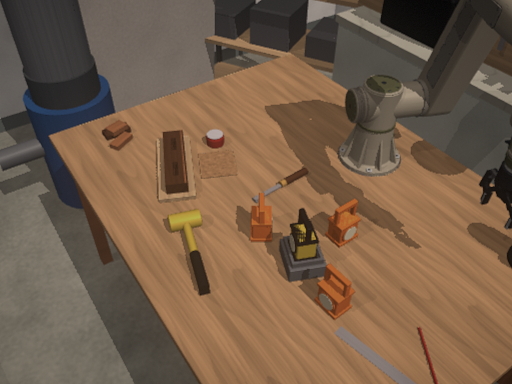

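View pics/top0.png

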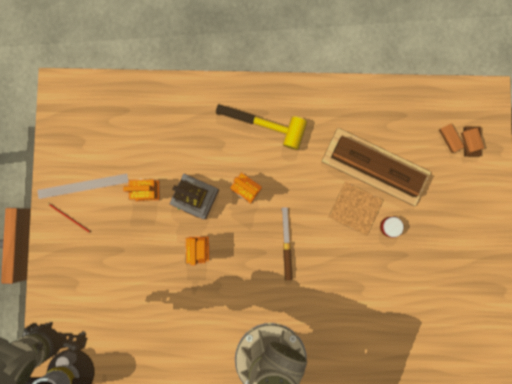

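View pics/wrist0.png

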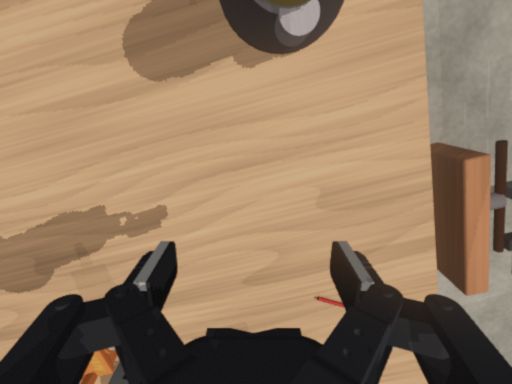

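The top view shows the yellow lamp in its dock at about (193,195). The orange look-alikes are at (142,190), (246,187) and (197,250). The pad is at (357,207), the rail at (378,167) and the tin at (393,227). In the scene view the lamp is at (304,238), with orange ones at (262,220), (343,223) and (334,292). Next I trace and crop.

```bash
cat > h.py <<'E'
from workcell import *
import numpy as np, cv2
def ray(cam,uv,z,ci=None):
    i=ci or camera_info(cam);K,R,t=i['mtx'],i['R'],i['t']
    uv=np.atleast_2d(uv).astype(float)
    d=(np.linalg.inv(K)@np.c_[uv,np.ones(len(uv))].T).T@R
    c=-R.T@t
    return c+d*((z-c[2])/d[:,2])[:,None]
def proj(cam,X,ci=None):
    i=ci or camera_info(cam);X=np.atleast_2d(X)
    p=(i['R']@X.T).T+i['t'];q=(i['mtx']@p.T).T
    return q[:,:2]/q[:,2:]
E
python3 - <<'E'
from h import *
for c in ["top","scene"]:
    im=read_camera(c);ov=im.copy()
    for n in ["lamp","dock","station","wax_tin","chisel","mallet","lamp_handle","lamp_lens"]:
        r=trace(c,n)
        for k,x in enumerate(r[:5]):
            m=x['mask'];ys,xs=np.nonzero(m)
            if len(xs)==0: continue
            print(c,n,round(x['score'],2),np.round(x['box'],0),"cent",xs.mean().round(1),ys.mean().round(1),len(xs))
            np.save(f"m_{c}_{n}_{k}.npy",m)
    b=(130,140,300,130) if c=="top" else (150,110,240,220)
    x0,y0,w,h=b
    if c=="top":
        A=im[160:235,155:230];B=im[120:240,310:440]
        cv2.imwrite("pics/topA.png",cv2.resize(A,None,fx=8,fy=8,interpolation=cv2.INTER_CUBIC)[:,:,::-1])
        cv2.imwrite("pics/topB.png",cv2.resize(B,None,fx=5,fy=5,interpolation=cv2.INTER_CUBIC)[:,:,::-1])
    else:
        A=im[200:285,270:345]
        cv2.imwrite("pics/scA.png",cv2.resize(A,None,fx=7,fy=7,interpolation=cv2.INTER_CUBIC)[:,:,::-1])
E
```

```text
top lamp 0.89 [231. 173.  28.  28.] cent 245.3 187.8 546
top lamp 0.88 [121. 180.  36.  25.] cent 142.8 189.9 693
top lamp 0.81 [172. 181.  36.  28.] cent 189.9 194.3 638
top lamp 0.59 [186. 237.  20.  29.] cent 196.8 250.1 619
top dock 0.61 [170. 173.  49.  48.] cent 197.2 198.6 727
top station 0.54 [216. 106.  91.  43.] cent 269.4 125.4 1166
top wax_tin 0.92 [382. 217.  20.  23.] cent 391.4 227.0 366
top chisel 0.85 [282. 210.  11.  69.] cent 286.5 247.8 505
top mallet 0.61 [214. 106.  91.  41.] cent 268.8 124.9 1227
top lamp_handle 0.87 [185. 238.  25.  30.] cent 196.4 249.9 631
top lamp_handle 0.83 [231. 174.  28.  28.] cent 245.5 188.1 508
top lamp_handle 0.71 [170. 178.  41.  31.] cent 190.0 194.0 715
top lamp_lens 0.92 [175. 180.  34.  29.] cent 189.6 194.0 618
top lamp_lens 0.84 [229. 172.  34.  32.] cent 245.4 187.7 558
top lamp_lens 0.66 [124. 179.  37.  24.] cent 142.9 190.2 710
top lamp_lens 0.62 [186. 237.  20.  29.] cent 196.9 250.3 614
scene lamp 0.94 [250. 194.  22.  45.] cent 261.4 221.3 837
scene lamp 0.92 [314. 264.  43.  58.] cent 334.2 292.6 1371
scene lamp 0.8 [
[... 353 characters left out ...]
chisel 0.78 [252. 166.  57.  36.] cent 284.1 182.7 325
scene chisel 0.43 [158. 134.  84.  71.] cent 186.7 166.8 3322
scene chisel 0.21 [207. 128.  15.  20.] cent 215.3 139.1 265
scene mallet 0.78 [168. 208.  44.  86.] cent 191.8 244.1 1309
scene lamp_handle 0.94 [313. 265.  43.  56.] cent 334.4 292.7 1457
scene lamp_handle 0.71 [251. 191.  23.  52.] cent 261.5 221.2 784
scene lamp_handle 0.62 [288. 210.  31.  50.] cent 302.9 238.5 1055
scene lamp_handle 0.55 [325. 202.  35.  47.] cent 343.5 224.1 1050
scene lamp_lens 0.92 [325. 200.  35.  45.] cent 343.2 223.7 1127
scene lamp_lens 0.89 [288. 208.  29.  54.] cent 302.9 238.6 1079
scene lamp_lens 0.69 [248. 190.  26.  55.] cent 261.2 221.1 887
```

View pics/topA.png

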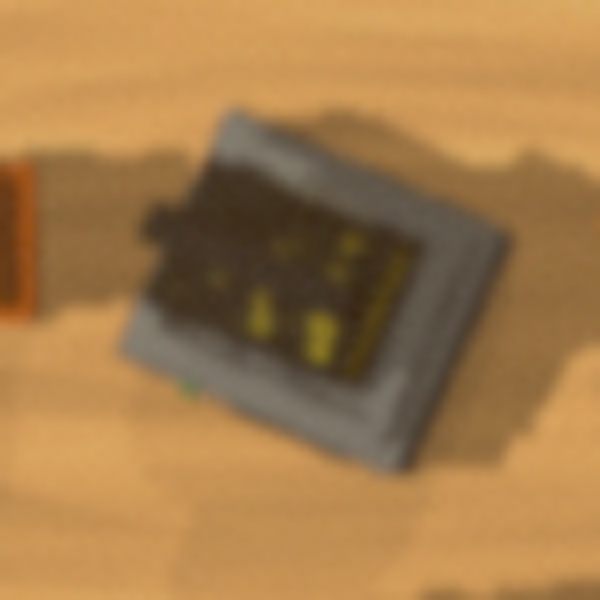

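View pics/topB.png

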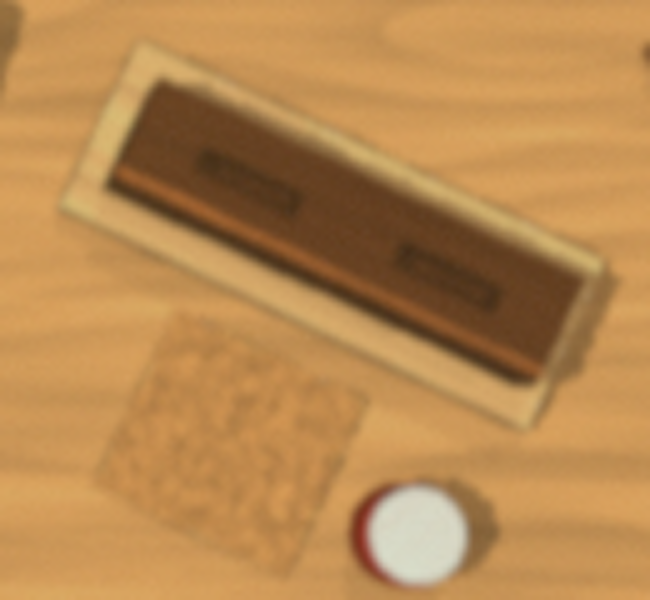

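View pics/scA.png

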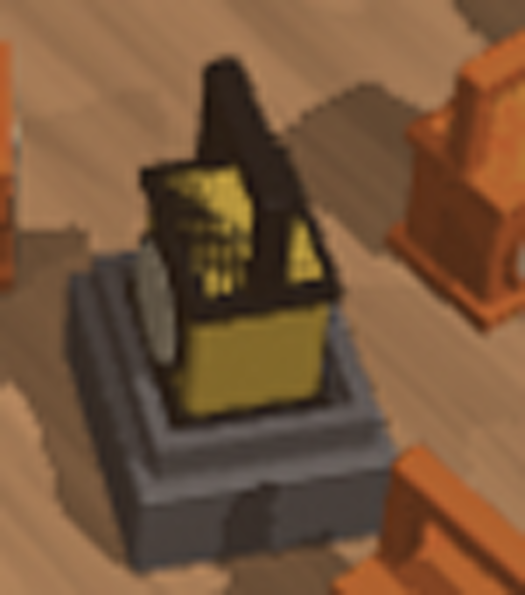

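```bash
python3 - <<'E'
from h import *
from scipy.optimize import least_squares
i=camera_info('top');print("camc",-i['R'].T@i['t'])
def off(p,s,x0,y0): return np.array(p)/s-0.5+0.5/s+[x0,y0]
d=off([(235,110),(510,235),(400,470),(125,350)],8,155,160)
for z in (0.0,0.03,0.045,0.07):
    P=ray('top',d,z);l=lambda a,b:np.linalg.norm(P[a]-P[b])
    e=P[1]-P[0]+P[2]-P[3]; f=P[0]-P[3]+P[1]-P[2]
    print(z,P.mean(0),[round(l(a,b),4) for a,b in((0,1),(1,2),(2,3),(3,0))],np.degrees([np.arctan2(e[1],e[0])+np.pi/2,np.arctan2(f[1],f[0])]))
# station
pad=off([(180,312),(368,395),(285,577),(97,480)],5,310,120)
slab=off([(140,42),(605,262),(530,430),(62,207)],5,310,120)
rail=off([(155,82),(587,275)],5,310,120)
for nm,q,z in (("pad",pad,.005),("slab",slab,.018)):
    P=ray('top',q,z);l=lambda a,b:np.linalg.norm(P[a]-P[b])
    e=P[1]-P[0]+P[2]-P[3]; f=P[0]-P[3]+P[1]-P[2]
    print(nm,P.mean(0),[round(l(a,b),4) for a,b in((0,1),(1,2),(2,3),(3,0))],np.degrees([np.arctan2(e[1],e[0])+np.pi/2,np.arctan2(f[1],f[0])]))
# joint fit
mp=np.array([(65,70),(65,-70),(-65,-70),(-65,70)])*1e-3
ms=np.array([(215,170),(215,-170),(90,-170),(90,170)])*1e-3
def model(p):
    c,s=np.cos(p[2]),np.sin(p[2]);R=np.array([[c,-s],[s,c]])
    f=lambda m,z:np.c_[m@R.T+p[:2],np.full(len(m),z)]
    return np.vstack([f(mp,.005),f(ms,.018)])
obs=np.vstack([pad,slab])
r=least_squares(lambda p:(proj('top',model(p))-obs).ravel(),[.4,-.2,-.45],x_scale=[.1,.1,.1])
print("station",r.x,np.degrees(r.x[2]),np.round(r.fun.reshape(-1,2),1))
ys,xs=np.nonzero(np.load('m_top_wax_tin_0.npy'));print('tin',ray('top',[[xs.mean(),ys.mean()]],.04))
E
```

```text
camc [0.45723942 0.04307193 1.44890299]
0.0 [0.52207495 0.26077167 0.        ] [np.float64(0.1258), np.float64(0.1069), np.float64(0.1243), np.float64(0.109)] [-22.99498435 -23.35781918]
0.03 [0.52073251 0.25626413 0.03      ] [np.float64(0.1232), np.float64(0.1047), np.float64(0.1218), np.float64(0.1068)] [-22.99498435 -23.35781918]
0.045 [0.52006129 0.25401036 0.045     ] [np.float64(0.1219), np.float64(0.1036), np.float64(0.1205), np.float64(0.1056)] [-22.99498435 -23.35781918]
0.07 [0.51894259 0.25025407 0.07      ] [np.float64(0.1197), np.float64(0.1017), np.float64(0.1183), np.float64(0.1037)] [-22.99498435 -23.35781918]
pad [ 0.49167413 -0.27451264  0.005     ] [np.float64(0.1353), np.float64(0.1325), np.float64(0.1383), np.float64(0.1245)] [-24.75306164 -25.21536489]
slab [ 0.62795609 -0.33816727  0.018     ] [np.float64(0.3377), np.float64(0.1222), np.float64(0.3384), np.float64(0.122)] [-24.74513147 -24.53192157]
station [ 0.49064603 -0.2743129  -0.43344861] -24.834775778168236 [[-0.5 -0.8]
 [ 0.3  0.9]
 [ 0.4  0.2]
 [-0.5  1. ]
 [ 0.1 -0.9]
 [ 0.6 -0.4]
 [-0.   0.2]
 [-0.4 -0.1]]
tin [[ 0.43088147 -0.38011463  0.04      ]]
```

Call:
{"fn": "arm_command", "kwargs": {
  "steps": "30 -30 60 -0.18;60 -60 132 -0.36;105 -95 132 -0.54;150 -135 132 -0.72;195 -176 132 -0.9;240 -217 132 -1.08;285 -258 132 -1.26;330 -298 132 -1.44;363 -328 132 -1.62;363 -328 132 -1.72;363 -328 132 -1.72;363 -328 132 -1.72",
  "fingers": 1,
  "newtons": 50
}}

```text
clock: 2.55
tcp_pos: [0.5087, 0.2285, 0.3309]
orientation: [-0.0, 0.98, -0.2, 0.0]
wrist_force: [0.3, -1.0, 0.3]
finger_gap: 0.0854
```

```bash
python3 - <<'E'
from h import *
s=get_state();print(s['clock'],s['tcp_pos'],s['orientation'],s['joint_pos'])
ci=camera_info('wrist');im=read_camera('wrist');np.savez('w1.npz',im=im,**ci)
cv2.imwrite("pics/w1.png",cv2.resize(im,(768,576),interpolation=cv2.INTER_CUBIC)[:,:,::-1])
E
```

```text
2.55 [0.50872735 0.22854174 0.33090566] [-5.78834716e-05  9.79702787e-01 -2.00455568e-01  1.01472102e-04] [2.78276524e-01 2.83649812e-01 3.26829352e-01 1.61374240e+00
 8.94606919e-06 2.25271866e+00]
```

View pics/w1.png

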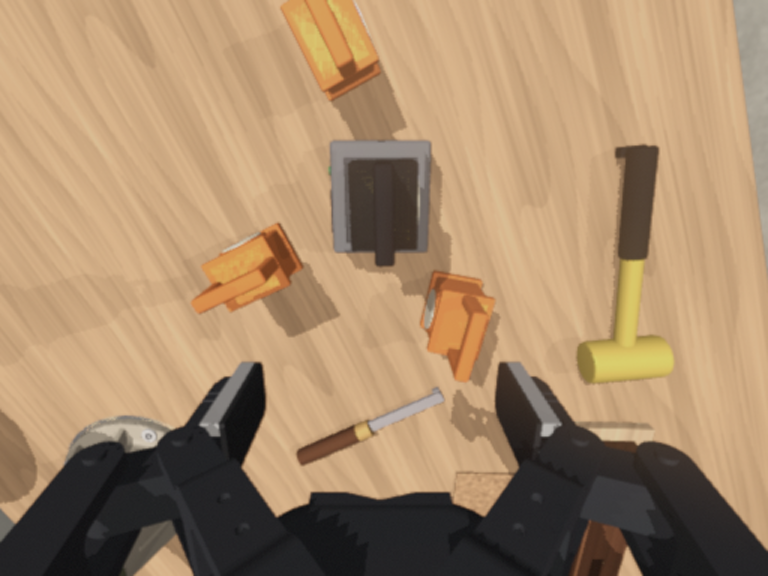

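The wrist view shows the yellow lamp's dark top and handle bar at about (384,165)–(385,265) in the 1.5x picture, inside the grey dock. The three orange ones lie outside the dock at (335,45), (250,268) and (460,320). I'll crop and measure it.

```bash
python3 - <<'E'
from h import *
im=np.load('w1.npz')['im'];A=im[85:185,205:305].astype(float)*1.8
A=np.clip(A,0,255).astype(np.uint8)
cv2.imwrite("pics/w1c.png",cv2.resize(A,(600,600),interpolation=cv2.INTER_CUBIC)[:,:,::-1])
E
```

```text
(no output)
```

View pics/w1c.png

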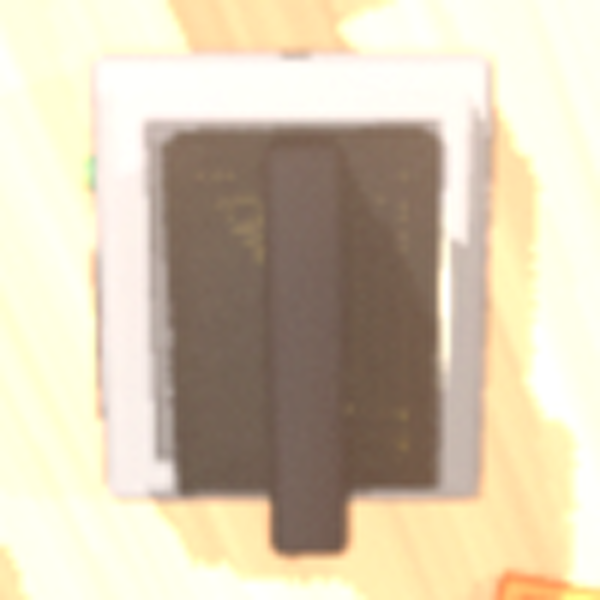

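```bash
python3 - <<'E'
from h import *
w=np.load('w1.npz');ci={k:w[k] for k in('mtx','R','t')}
o=lambda p:np.array(p)/6-0.5+0.5/6+[205,85]
b=ray(0,o([(269,138),(341,138),(348,553),(271,553)]),.196,ci)
h=ray(0,o([(163,126),(442,126),(438,490),(178,495)]),.140,ci)
t=ray(0,o([(145,122),(443,122),(478,495),(160,495)]),.07,ci)
for n,P in(('bar',b),('house',h),('tray',t)):
    l=lambda a,c:np.linalg.norm(P[a]-P[c]).round(4)
    f=P[0]-P[3]+P[1]-P[2]
    print(n,P.mean(0).round(4),[l(a,c) for a,c in((0,1),(1,2),(2,3),(3,0))],np.degrees(np.arctan2(f[1],f[0]))-90)
    print(P.round(4))
    print("scene px",proj('scene',P).round(1).tolist())
E
```

```text
bar [0.5249 0.2567 0.196 ] [np.float64(0.0132), np.float64(0.0791), np.float64(0.0153), np.float64(0.079)] -22.390722714427085
[[0.5339 0.2958 0.196 ]
 [0.546  0.2906 0.196 ]
 [0.5169 0.2171 0.196 ]
 [0.5028 0.2232 0.196 ]]
scene px [[311.2, 228.0], [306.4, 228.7], [297.8, 207.9], [303.2, 207.1]]
house [0.5249 0.2563 0.14  ] [np.float64(0.0603), np.float64(0.0807), np.float64(0.0604), np.float64(0.0819)] -22.17884986189128
[[0.5125 0.3058 0.14  ]
 [0.5679 0.2821 0.14  ]
 [0.5375 0.2074 0.14  ]
 [0.4816 0.23   0.14  ]]
scene px [[318.0, 241.0], [296.5, 244.2], [288.6, 222.8], [309.2, 219.5]]
tray [0.5222 0.2474 0.07  ] [np.float64(0.0767), np.float64(0.0994), np.float64(0.0881), np.float64(0.0986)] -19.147072533860637
[[0.5031 0.3091 0.07  ]
 [0.5736 0.2789 0.07  ]
 [0.5465 0.1833 0.07  ]
 [0.4655 0.218  0.07  ]]
scene px [[319.0, 256.7], [292.6, 260.7], [280.0, 235.4], [308.9, 231.1]]
```

Call:
{"fn": "arm_command", "kwargs": {
  "steps": "16 28 -30 0.015;16 28 -60 0.015;16 28 -90 0.015;16 28 -110 0.015;16 28 -130 0.015;16 28 -145 0.015;16 28 -155 0.015;16 28 -163 0.015;16 28 -163 0.015;16 28 -163 0.015"
}}

```text
clock: 3.85
tcp_pos: [0.525, 0.2568, 0.1685]
orientation: [-0.0, 0.981, -0.193, 0.001]
wrist_force: [0.1, -0.5, 0.2]
finger_gap: 0.0858
```

```bash
python3 - <<'E'
from h import *
im=read_camera('scene')
cv2.imwrite("pics/s2.png",cv2.resize(im[150:290,240:380],(700,700),interpolation=cv2.INTER_CUBIC)[:,:,::-1])
im=read_camera('wrist')
cv2.imwrite("pics/w2.png",im[:,:,::-1])
E
```

```text
(no output)
```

View pics/s2.png

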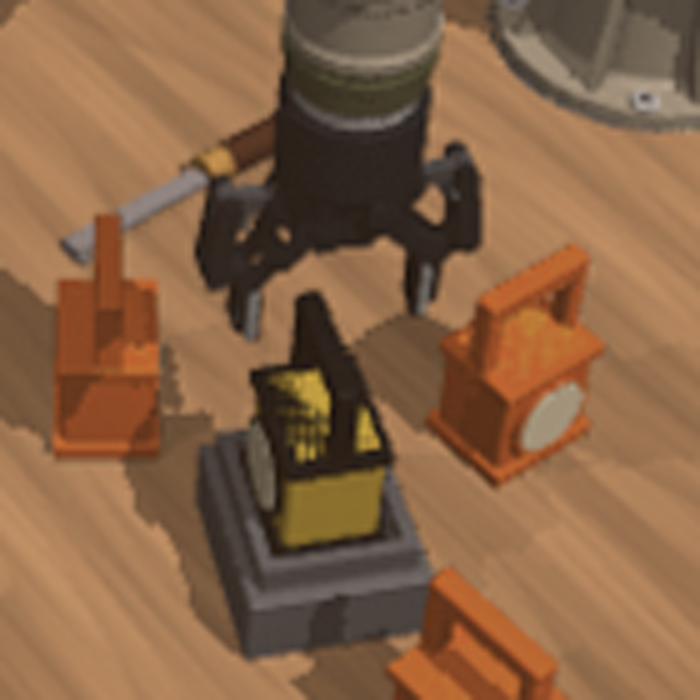

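View pics/w2.png

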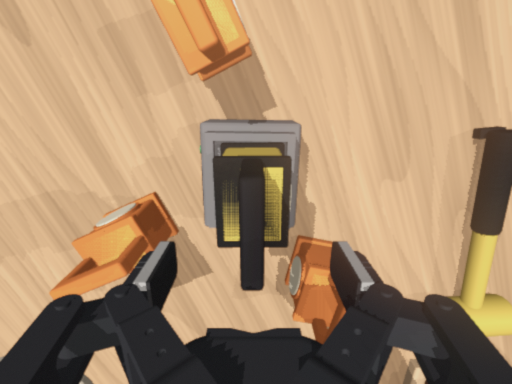

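```bash
python3 - <<'E'
from h import *
s=get_state();p=s['tcp_pos'];q=s['orientation'];print(p,q)
a=2*np.arctan2(q[2],q[1]);x=np.array([np.cos(a),np.sin(a),0]);y=np.array([-np.sin(a),np.cos(a),0]);print(np.degrees(a))
for n,P in (('tips open',[p+[0,0,.013]+k*.0425*x for k in(-1,1)]),('bar ends top',[p*[1,1,0]+[0,0,.196]+k*.04*y for k in(-1,1)])):
    P=np.array(P);sp=proj('scene',P);wp=proj('wrist',P)
    print(n,'scenecrop',((sp-[240,150])*5).round(0).tolist(),'wrist',wp.round(0).tolist())
E
```

```text
[0.52504639 0.25676605 0.16857954] [-3.03450035e-04  9.81176430e-01 -1.93112120e-01  6.56208380e-04]
-22.2689258022093
tips open scenecrop [[396.0, 345.0], [245.0, 369.0]] wrist [[188.0, 228.0], [316.0, 228.0]]
bar ends top scenecrop [[302.0, 287.0], [344.0, 393.0]] wrist [[252.0, 292.0], [252.0, 176.0]]
```

The scene view shows the finger tips at crop (250,335) and (418,310), about 7 px higher than the projection. Before trusting the height, I'll half-close the fingers (still clear of the 16 mm bar) and look again.

Call:
{"fn": "arm_command", "kwargs": {
  "steps": "0 0 0 0;0 0 0 0;0 0 0 0;0 0 0 0",
  "fingers": -0.2
}}

```text
clock: 4.45
tcp_pos: [0.525, 0.2568, 0.1686]
orientation: [-0.0, 0.981, -0.193, 0.001]
wrist_force: [1.0, -0.4, -0.1]
finger_gap: 0.0345
```

```bash
python3 - <<'E'
from h import *
s=get_state();p=s['tcp_pos'];q=s['orientation'];print(p,s['finger_gap'])
im=read_camera('scene')
a=2*np.arctan2(q[2],q[1]);x=np.array([np.cos(a),np.sin(a),0])
A=cv2.resize(im[150:290,240:380],(700,700),interpolation=cv2.INTER_CUBIC)
for dz in (0,.0187,.073):
  u=((proj('scene',p+[0,0,dz])[0]-[240,150]+.5)*5).astype(int);cv2.circle(A,tuple(map(int,u)),3,(0,255,0),-1)
g=s['finger_gap']/2
for k in(-1,1):
  for dz in (0,.02,.04):
    u=((proj('scene',p+[0,0,dz]+k*g*x)[0]-[240,150]+.5)*5).astype(int);cv2.circle(A,tuple(map(int,u)),3,(255,0,255),-1)
cv2.imwrite("pics/s3.png",A[:,:,::-1])
im=read_camera('wrist').copy();A=cv2.resize(im,None,fx=1.5,fy=1.5)
for k in(-1,1):
  for dz in (0,.02,.04):
    u=((proj('wrist',p+[0,0,dz]+k*g*x)[0]+.5)*1.5).astype(int);cv2.circle(A,tuple(map(int,u)),3,(255,0,255),-1)
cv2.imwrite("pics/w3.png",A[:,:,::-1])
E
```

```text
[0.52503289 0.25681046 0.1685923 ] 0.03447228533602376
```

View pics/s3.png

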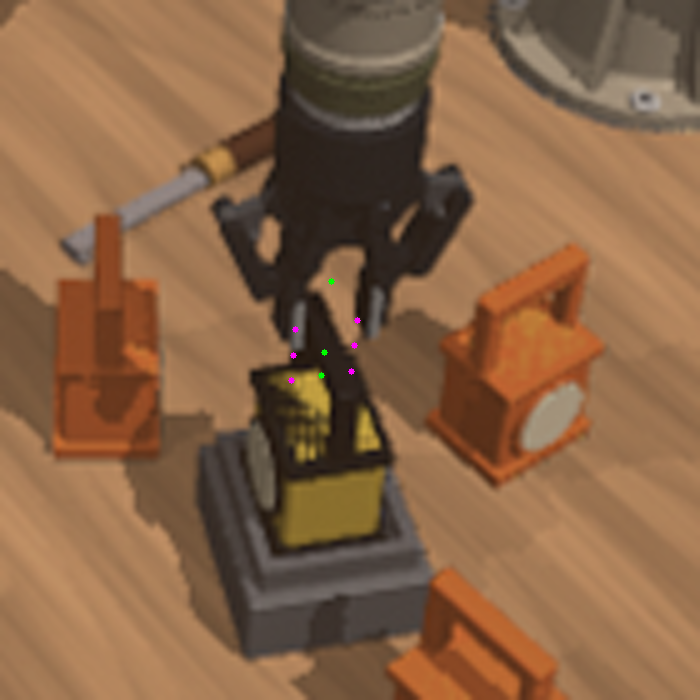

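View pics/w3.png

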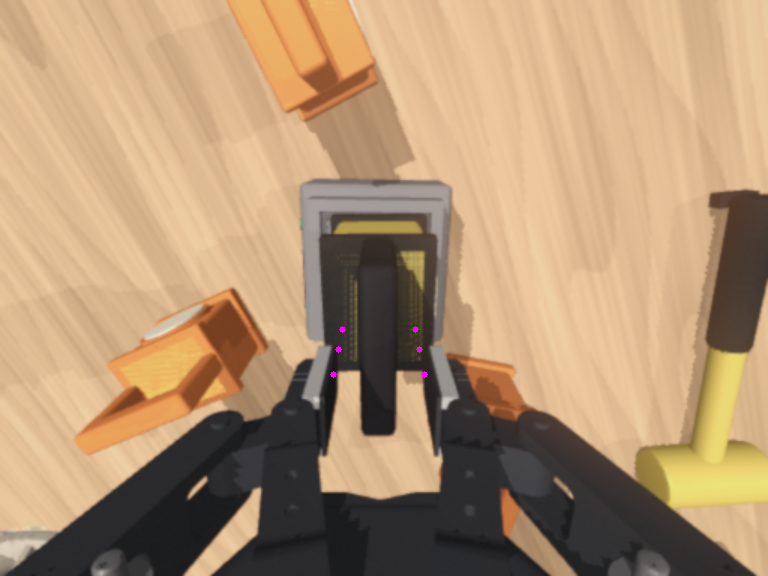

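The drawn TCP points sit about 30 mm below the visible finger tips in both views. A gentle close at the current height is harmless and will show whether the pads straddle the bar, since the gap should stop at 16 mm.

Call:
{"fn": "arm_command", "kwargs": {
  "steps": "0 0 0 0;0 0 0 0;0 0 0 0;0 0 0 0",
  "fingers": -1,
  "newtons": 25
}}

```text
clock: 5.05
tcp_pos: [0.525, 0.2568, 0.1686]
orientation: [-0.0, 0.981, -0.193, 0.001]
wrist_force: [-0.8, -0.4, -0.3]
finger_gap: -0.0001
```

```bash
python3 - <<'E'
from h import *
s=get_state();p=s['tcp_pos'];print(p,s['finger_gap'],s['wrist_force'])
im=read_camera('scene')
A=cv2.resize(im[190:250,280:340],(720,720),interpolation=cv2.INTER_CUBIC)
cv2.imwrite("pics/s4.png",A[:600,:,::-1])
im=read_camera('wrist').copy();A=cv2.resize(im,None,fx=1.5,fy=1.5)
cv2.imwrite("pics/w4.png",A[:,:,::-1])
E
```

```text
[0.52504171 0.25680181 0.16858516] -6.818184090432216e-05 [-0.82866238 -0.40833978 -0.29650829]
```

View pics/s4.png

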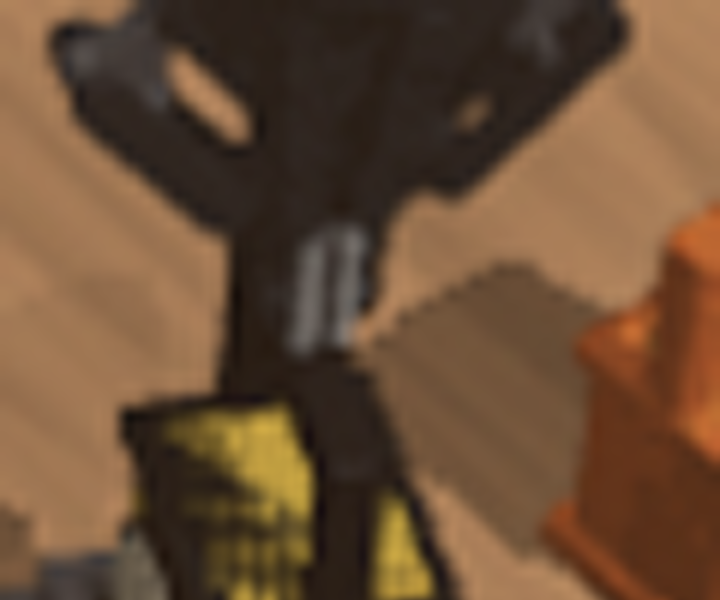

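View pics/w4.png

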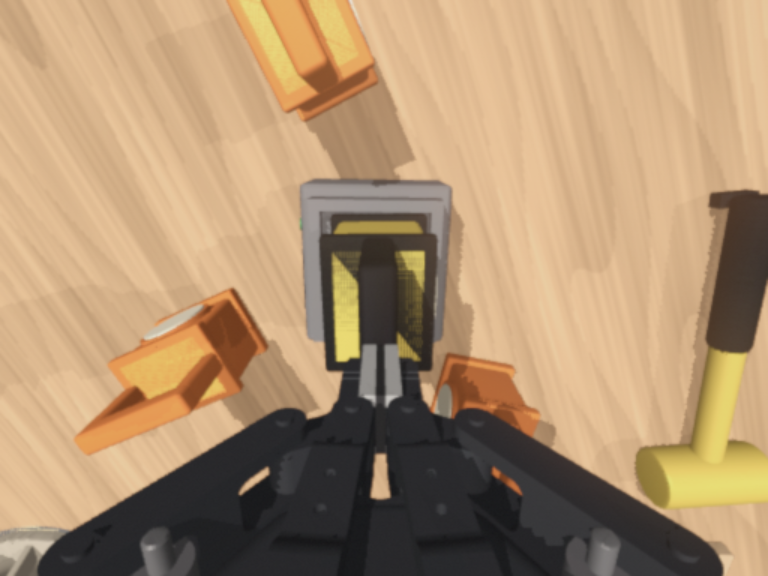

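The fingers shut fully above the bar, with the tips visible at wrist (253,231) and scene about (307,219). I'll triangulate the shut tips.

```bash
python3 - <<'E'
from h import *
from scipy.optimize import least_squares
s=get_state();p=s['tcp_pos'];q=s['orientation'];a=2*np.arctan2(q[2],q[1]);R=np.array([[np.cos(a),np.sin(a),0],[-np.sin(a),np.cos(a),0],[0,0,1]])
ob=[('wrist',[253,231.]),('scene',[306.7-.5,219.3-.5])]
r=least_squares(lambda X:np.concatenate([(proj(c,X)[0]-u) for c,u in ob]),p,x_scale=.01)
print(r.x,r.fun,"tool-rel (x,y,z)",R@(r.x-p))
print(p)
for dz in(0,.02,.03,.04): print(dz,[proj(c,p+R.T@[0,.011,dz])[0].round(1).tolist() for c,_ in ob])
i=camera_info('wrist');print('cam rel',R@(-i['R'].T@i['t']-p))
E
```

```text
[0.52884975 0.26474074 0.2029274 ] [-0.13159128 -0.13195163 -0.70740443 -0.48921945] tool-rel (x,y,z) [0.00051158 0.00879695 0.03435378]
[0.5250429  0.25679367 0.16857362]
0 [[252.1, 205.0], [305.0, 227.6]]
0.02 [[252.0, 217.0], [305.5, 222.6]]
0.03 [[252.0, 224.1], [305.8, 220.0]]
0.04 [[251.9, 232.1], [306.1, 217.4]]
cam rel [0.00059958 0.08095943 0.17328212]
```

Both cameras put the shut tips about 34 mm above the reported TCP, and the empty close agrees: the tool is physically shorter than stated. I'll open and go down about 32 mm by the seen tips, in two stages with a force check.

Call:
{"fn": "arm_command", "kwargs": {
  "steps": "0 0 0 0;0 0 0 0;0 0 -4 0;0 0 -8 0;0 0 -12 0;0 0 -15 0;0 0 -18 0;0 0 -18 0",
  "fingers": 0.3
}}

```text
clock: 6.15
tcp_pos: [0.5249, 0.2567, 0.1503]
orientation: [-0.0, 0.981, -0.193, 0.0]
wrist_force: [0.4, 0.2, -0.1]
finger_gap: 0.0554
```

```bash
python3 - <<'E'
from h import *
s=get_state();p=s['tcp_pos'];print(p,s['finger_gap'],s['wrist_force'])
im=read_camera('scene')
A=cv2.resize(im[190:250,280:340],(720,720),interpolation=cv2.INTER_CUBIC)
cv2.imwrite("pics/s5.png",A[:600,:,::-1])
E
```

```text
[0.52485312 0.25674504 0.15026537] 0.05543480450566443 [ 0.39234852  0.2448972  -0.06936259]
```

View pics/s5.png

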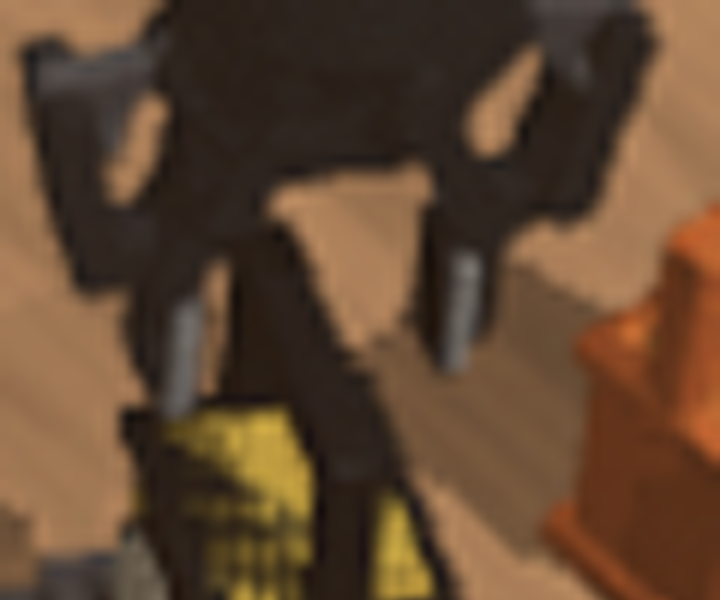

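The fingers now straddle the bar, with tips at crop (180,410) and (455,370), no contact, and clear space above the bar. Down 14 mm more and close.

Call:
{"fn": "arm_command", "kwargs": {
  "steps": "0 0 -4 0;0 0 -8 0;0 0 -11 0;0 0 -14 0;0 0 -14 0"
}}

```text
clock: 6.82
tcp_pos: [0.5247, 0.2567, 0.1361]
orientation: [-0.0, 0.981, -0.193, 0.0]
wrist_force: [-0.4, 0.3, -0.0]
finger_gap: 0.0554
```

Call:
{"fn": "arm_command", "kwargs": {
  "steps": "0 0 0 0;0 0 0 0;0 0 0 0;0 0 0 0;0 0 0 0",
  "fingers": -1,
  "newtons": 60
}}

```text
clock: 7.45
tcp_pos: [0.5246, 0.2569, 0.1364]
orientation: [-0.0, 0.981, -0.193, 0.0]
wrist_force: [-1.0, 1.5, 1.6]
finger_gap: 0.0146
```

```bash
python3 - <<'E'
from h import *
s=get_state();p=s['tcp_pos'];print(p,s['finger_gap'],s['wrist_force'])
im=read_camera('scene')
A=cv2.resize(im[190:250,280:340],(720,720),interpolation=cv2.INTER_CUBIC)
cv2.imwrite("pics/s6.png",A[:600,:,::-1])
E
```

```text
[0.52464796 0.25688545 0.13635626] 0.014622195814342027 [-1.04430384  1.45201922  1.57069096]
```

View pics/s6.png

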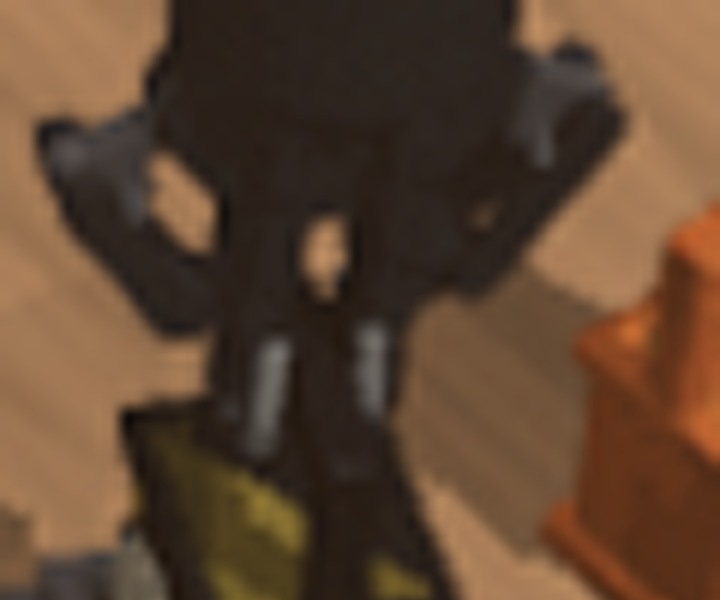

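The grip holds at 14.6 mm on the 16 mm bar. Lifting.

Call:
{"fn": "arm_command", "kwargs": {
  "steps": "0 0 6 0;0 0 14 0;0 0 25 0;0 0 25 0"
}}

```text
clock: 8.0
tcp_pos: [0.5256, 0.2571, 0.1627]
orientation: [-0.001, 0.981, -0.193, 0.001]
wrist_force: [-0.2, -0.3, -4.1]
finger_gap: 0.0145
```

Call:
{"fn": "arm_command", "kwargs": {
  "steps": "0 0 15 0;0 0 35 0;0 0 55 0;0 0 75 0;0 0 90 0;0 0 95 0;0 0 95 0"
}}

```text
clock: 8.88
tcp_pos: [0.5257, 0.2571, 0.2577]
orientation: [-0.001, 0.981, -0.193, 0.001]
wrist_force: [0.3, -0.2, -4.9]
finger_gap: 0.0152
```

```bash
python3 - <<'E'
from h import *
s=get_state();p=s['tcp_pos'];print(p,s['finger_gap'],s['wrist_force'],s['ft_torque'])
im=read_camera('scene')
A=cv2.resize(im[130:290,230:390],(600,600),interpolation=cv2.INTER_CUBIC)
cv2.imwrite("pics/s7.png",A[:,:,::-1])
E
```

```text
[0.52569565 0.25712307 0.25772615] 0.015189617843381614 [ 0.297952   -0.1845171  -4.85373524] [-0.02260902 -0.01242592 -0.00101443]
```

View pics/s7.png

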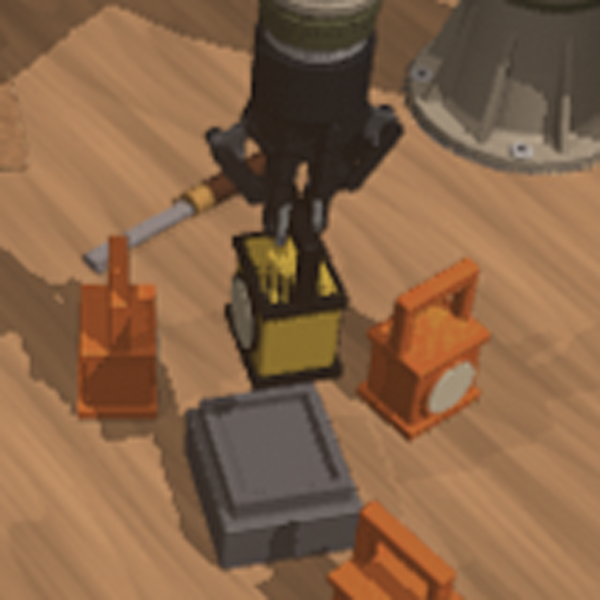

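Call:
{"fn": "arm_command", "kwargs": {
  "steps": "-1 -15 0 0;-3 -40 0 0;-6 -80 0 -0.01;-9 -130 0 -0.01;-13 -185 0 -0.02;-16 -240 0 -0.02;-20 -295 0 -0.03;-23 -350 0 -0.03;-27 -400 0 -0.04;-30 -450 0 -0.04;-32 -490 0 -0.044;-34 -515 0 -0.044;-35 -528 0 -0.044;-35 -531 0 -0.044;-35 -531 0 -0.044;-35 -531 0 -0.044"
}}

```text
clock: 10.92
tcp_pos: [0.4905, -0.2729, 0.2573]
orientation: [-0.001, 0.977, -0.214, 0.001]
wrist_force: [0.1, -0.0, -5.0]
finger_gap: 0.0144
```

Call:
{"fn": "arm_command", "kwargs": {
  "steps": "0 0 -20 0;0 0 -45 0;0 0 -70 0;0 0 -90 0;0 0 -105 0;0 0 -115 0;0 0 -115 0;0 0 -115 0"
}}

```text
clock: 11.92
tcp_pos: [0.491, -0.2732, 0.1431]
orientation: [-0.0, 0.977, -0.214, 0.002]
wrist_force: [0.7, 0.6, -4.2]
finger_gap: 0.0146
```

```bash
python3 - <<'E'
from h import *
s=get_state();p=s['tcp_pos'];q=s['orientation'];print(p,q,np.degrees(2*np.arctan2(q[2],q[1])),s['finger_gap'],s['wrist_force'])
im=read_camera('scene')
cv2.imwrite("pics/s8.png",cv2.resize(im[90:220,140:300],(800,650),interpolation=cv2.INTER_CUBIC)[:600,:,::-1])
ci=camera_info('wrist');im=read_camera('wrist');np.savez('w8.npz',im=im,**ci)
cv2.imwrite("pics/w8.png",cv2.resize(im,(768,576),interpolation=cv2.INTER_CUBIC)[:,:,::-1])
im=read_camera('top')
cv2.imwrite("pics/t8.png",cv2.resize(im[120:240,310:440],(650,600),interpolation=cv2.INTER_CUBIC)[:,:,::-1])
E
```

```text
[ 0.49097728 -0.27319534  0.14307505] [-4.91770111e-04  9.76852814e-01 -2.13906233e-01  1.56899595e-03] -24.70276660133218 0.0145656882965353 [ 0.69783304  0.5882786  -4.24940151]
```

View pics/s8.png

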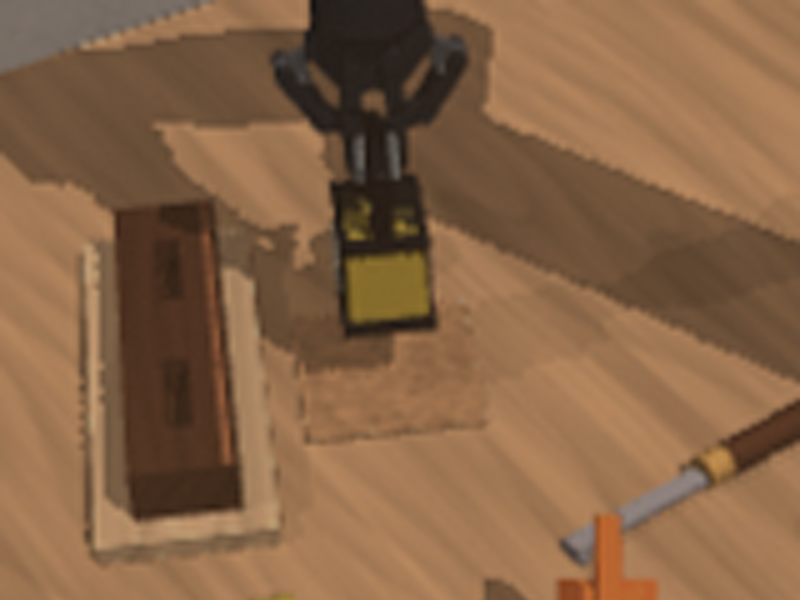

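View pics/w8.png

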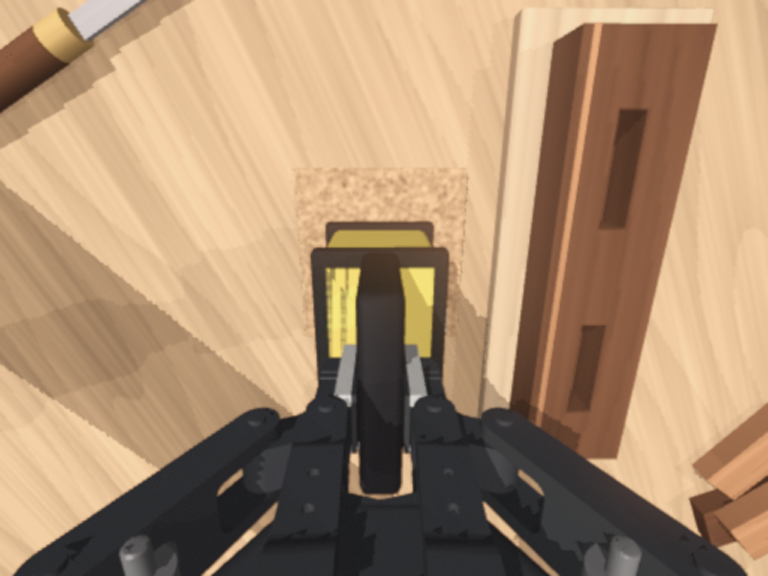

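View pics/t8.png

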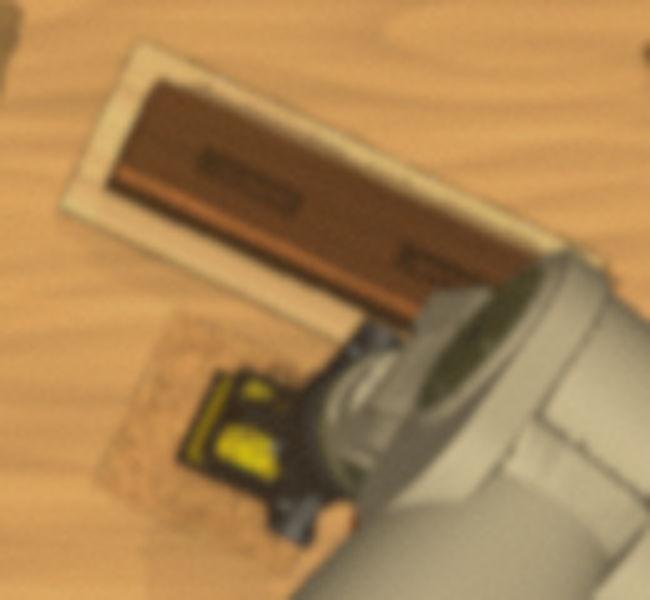

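The wrist view shows the pad's top corners at (297,169) and (466,169) and the slab's left edge at x≈520 falling to x≈487, in the 1.5x picture. The lamp hangs over the pad with its lens toward the rail. I'll refine the station pose from this closer view.

```bash
python3 - <<'E'
from h import *
from scipy.optimize import least_squares
w=np.load('w8.npz');ci={k:w[k] for k in('mtx','R','t')}
S=lambda q:np.array(q,float)/1.5-.17
P=ray(0,S([(297,169),(466,169),(305,330),(455,335)]),.005,ci);print(P.round(4))
obs=S([(297,169),(466,169),(520,10),(713,10),(600,24),(716,24)])
M=np.array([(-65,70,5),(65,70,5),(90,170,18),(215,170,18),(112.5,150,60),(187.5,150,60)])*1e-3
def model(p,M=M):
    c,s=np.cos(p[2]),np.sin(p[2]);R=np.array([[c,-s,0],[s,c,0],[0,0,1]]);return M@R.T+[p[0],p[1],0]
r=least_squares(lambda p:(proj(0,model(p),ci)-obs).ravel(),[.49,-.274,-.433],x_scale=.1)
print(r.x,np.degrees(r.x[2]),r.fun.reshape(-1,2).round(1))
p0=[.4906,-.2743,-.4334];print((proj(0,model(p0),ci)-obs).round(1))
# lamp check: bar/house top plane in this view, house top z=.0667+.08
hz=.0667+.08
H=ray(0,S([(312,249),(447,249)]),hz,ci);print('house +y corners',H.round(4),np.linalg.norm(H[1]-H[0]),np.degrees(np.arctan2(*(H[1]-H[0])[[1,0]])))
st=get_state()['tcp_pos'];a=np.radians(-24.7);c=(H.mean(0)-[-.04*np.sin(a),.04*np.cos(a),0]);print('lamp centre est',c)
E
```

```text
[[ 0.464  -0.1874  0.005 ]
 [ 0.5783 -0.2402  0.005 ]
 [ 0.4072 -0.3061  0.005 ]
 [ 0.5211 -0.364   0.005 ]]
[ 0.49144992 -0.27762477 -0.43600959] -24.9815095334789 [[-1.8  0.2]
 [ 1.8  0.6]
 [ 2.6 -1.4]
 [ 4.3 -0.6]
 [-9.3  0.8]
 [ 3.3  1.2]]
[[ -4.   -2.2]
 [ -0.1  -2.1]
 [  0.2  -4.9]
 [  2.5  -4.6]
 [-11.8  -3.4]
 [  1.3  -3.2]]
house +y corners [[ 0.4817 -0.2251  0.1467]
 [ 0.5348 -0.2497  0.1467]] 0.05840870227010442 -24.81780112515022
lamp centre est [ 0.49153803 -0.27373731  0.1467    ]
```

```bash
python3 - <<'E'
import numpy as np,cv2
im=np.load('w8.npz')['im']
cv2.imwrite("pics/w8c.png",cv2.resize(im[100:250,190:340],(600,600),interpolation=cv2.INTER_CUBIC)[:,:,::-1])
E
```

```text
(no output)
```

View pics/w8c.png

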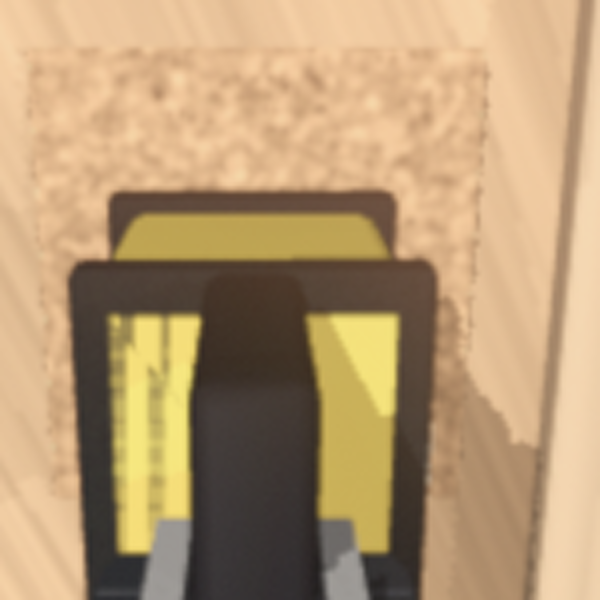

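```bash
python3 - <<'E'
from h import *
from scipy.optimize import least_squares
w=np.load('w8.npz');ci={k:w[k] for k in('mtx','R','t')}
S=lambda q:np.array(q,float)/1.5-.17
C=lambda q:np.array(q,float)/4-.375+[190,100]
obs=np.vstack([C([(26,48),(490,55)]),S([(520,10),(713,10),(716,24)])])
M=np.array([(-65,70,5),(65,70,5),(90,170,18),(215,170,18),(187.5,150,60)])*1e-3
# side edges as points: pad left at crop (52,480), right (460,440); slab left edge crop (540,490)
E=C([(52,480),(460,440),(540,490)]);EX=[-.065,.065,.09];EZ=[.005,.005,.018]
def T(p,M):
    c,s=np.cos(p[2]),np.sin(p[2]);R=np.array([[c,-s,0],[s,c,0],[0,0,1]]);return M@R.T+[p[0],p[1],0]
def res(p):
    a=(proj(0,T(p,M),ci)-obs).ravel()
    b=[]
    for u,x,z in zip(E,EX,EZ):
        X=ray(0,u,z,ci)[0]; c,s=np.cos(p[2]),np.sin(p[2]); b.append(((X[0]-p[0])*c+(X[1]-p[1])*s-x)*600)
    return np.r_[a,b]
r=least_squares(res,[.49,-.274,-.433],x_scale=.1);print(r.x,np.degrees(r.x[2]),r.fun.round(1))
B=ray(0,C([(108,193),(397,193)]),.0667+.006,ci);print(B,np.linalg.norm(B[1]-B[0]),np.degrees(np.arctan2(*(B[1]-B[0])[[1,0]])))
a=np.radians(-24.7);print('centre',B.mean(0)-[-.04*np.sin(a),.04*np.cos(a),0])
E
```

```text
[ 0.48968396 -0.27741346 -0.432655  ] -24.789305685970966 [-1.8  1.7 -1.6  0.   0.2 -1.1  2.  -0.9  0.7  1.1  0.9  0.3 -1. ]
[[ 0.47795855 -0.22463111  0.0727    ]
 [ 0.53776057 -0.25226869  0.0727    ]] 0.06587956718308852 -24.804072167044495
centre [ 0.49114488 -0.27479023  0.0727    ]
```

The lamp is at (0.491,-0.274) and the pad at about (0.490,-0.276), with yaw matched to 0.1°. I'll correct by (-1,-2) mm and lower.

Call:
{"fn": "arm_command", "kwargs": {
  "steps": "-1 -2 -12 0;-1 -2 -25 0;-1 -2 -37 0;-1 -2 -46 0;-1 -2 -52 0;-1 -2 -55 0;-1 -2 -57 0;-1 -2 -57 0"
}}

```text
clock: 13.08
tcp_pos: [0.4901, -0.2754, 0.0863]
orientation: [-0.0, 0.977, -0.214, 0.002]
wrist_force: [0.4, -0.2, -3.5]
finger_gap: 0.0152
```

Call:
{"fn": "arm_command", "kwargs": {
  "steps": "0 0 -1 0;0 0 -2 0;0 0 -3 0;0 0 -3 0"
}}

```text
clock: 13.58
tcp_pos: [0.49, -0.2753, 0.0832]
orientation: [-0.0, 0.977, -0.214, 0.002]
wrist_force: [-0.4, 0.0, -4.7]
finger_gap: 0.0145
```

Call:
{"fn": "arm_command", "kwargs": {
  "steps": "0 0 -0.5 0;0 0 -1 0;0 0 -1.5 0;0 0 -1.5 0"
}}

```text
clock: 14.08
tcp_pos: [0.49, -0.2753, 0.0816]
orientation: [-0.0, 0.977, -0.214, 0.002]
wrist_force: [0.4, 0.1, -5.0]
finger_gap: 0.0149
```

Call:
{"fn": "arm_command", "kwargs": {
  "steps": "0 0 -0.5 0;0 0 -1 0;0 0 -1 0"
}}

```text
clock: 14.45
tcp_pos: [0.4902, -0.2753, 0.0813]
orientation: [-0.0, 0.977, -0.214, 0.002]
wrist_force: [-1.0, 2.2, 1.9]
finger_gap: 0.0149
```

The wrist force swung from -5.0 to +1.9 N, so the lamp is standing on the pad. I'll check the placement before letting go.

```bash
python3 - <<'E'
from h import *
s=get_state();print(s['tcp_pos'],s['wrist_force'])
im=read_camera('scene')
cv2.imwrite("pics/s9.png",cv2.resize(im[110:200,180:280],(666,600),interpolation=cv2.INTER_CUBIC)[:,:,::-1])
ci=camera_info('wrist');im=read_camera('wrist');np.savez('w9.npz',im=im,**ci)
cv2.imwrite("pics/w9c.png",cv2.resize(im[70:250,170:350],(720,720),interpolation=cv2.INTER_CUBIC)[:600,:,::-1])
E
```

```text
[ 0.49017857 -0.27526508  0.08126309] [-1.01536016  2.21729008  1.88113936]
```

View pics/s9.png

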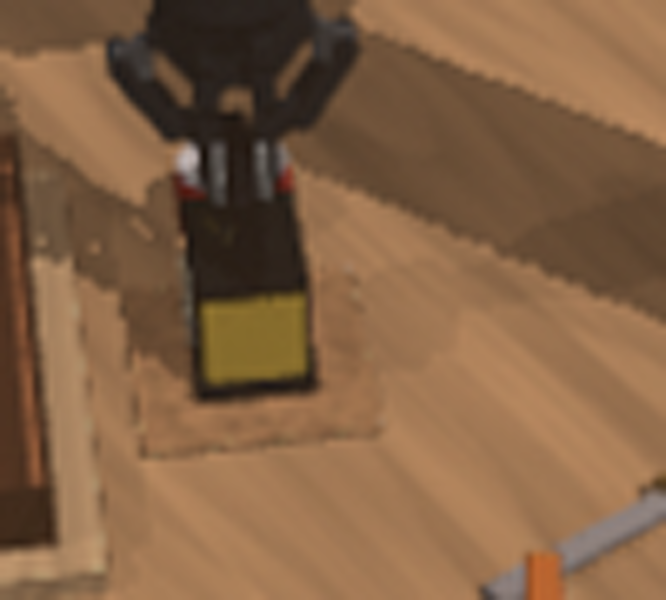

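View pics/w9c.png

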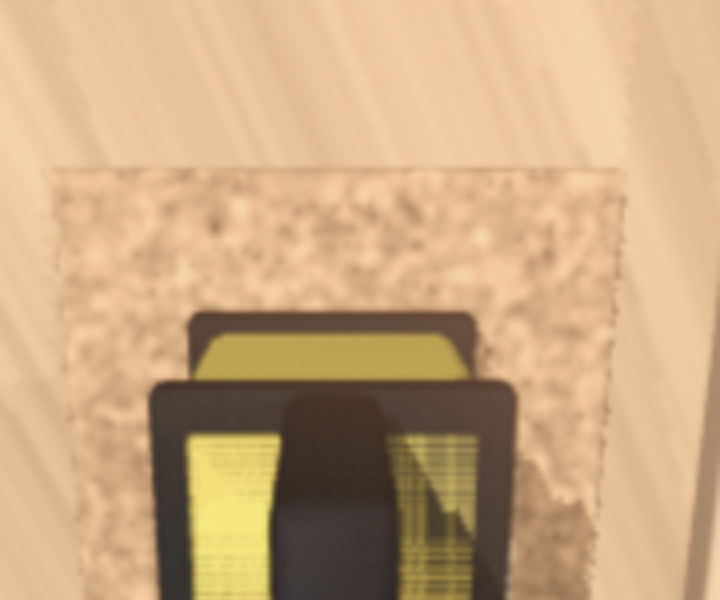

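```bash
python3 - <<'E'
from h import *
w=np.load('w9.npz');ci={k:w[k] for k in('mtx','R','t')}
C=lambda q:np.array(q,float)/4-.375+[170,70]
a=np.radians(-24.8);R=np.array([[np.cos(a),np.sin(a)],[-np.sin(a),np.cos(a)]])
pad=ray(0,C([(53,168),(625,168),(76,470),(607,470)]),.005,ci)[:,:2]@R.T
print(pad.round(4))
for z in(.008,.015):
    B=ray(0,C([(188,312),(476,312)]),z,ci)[:,:2]@R.T;print(z,B.round(4))
H=ray(0,C([(150,382),(517,382)]),.085,ci)[:,:2]@R.T;print(H.round(4))
E
```

```text
[[ 0.4987  0.0259]
 [ 0.6266  0.0259]
 [ 0.4984 -0.0451]
 [ 0.6284 -0.0452]]
0.008 [[ 0.5278 -0.0059]
 [ 0.5942 -0.0059]]
0.015 [[ 0.5287 -0.0047]
 [ 0.5932 -0.0047]]
[[ 0.5314 -0.004 ]
 [ 0.5908 -0.004 ]]
```

The lamp stands within about 2 mm of the pad's centre, square and upright. Releasing and rising straight up.

Call:
{"fn": "arm_command", "kwargs": {
  "steps": "0 0 0 0;0 0 0 0;0 0 0 0;0 0 0 0",
  "fingers": 0.4
}}

```text
clock: 15.05
tcp_pos: [0.4902, -0.2754, 0.0812]
orientation: [-0.0, 0.977, -0.214, 0.002]
wrist_force: [-0.3, 1.0, -0.3]
finger_gap: 0.0599
```

Call:
{"fn": "arm_command", "kwargs": {
  "steps": "0 0 5 0;0 0 15 0;0 0 30 0;0 0 60 0;0 0 100 0;0 0 140 0;0 0 150 0;0 0 150 0"
}}

```text
clock: 16.05
tcp_pos: [0.4907, -0.2757, 0.2323]
orientation: [0.0, 0.977, -0.214, 0.003]
wrist_force: [-0.6, -0.5, -1.2]
finger_gap: 0.0601
```

Call:
{"fn": "arm_command", "kwargs": {
  "steps": "-20 40 0 0;-30 80 0 0;-30 130 0 0;-30 180 0 0;-30 220 0 0;-30 220 0 0"
}}

```text
clock: 16.8
tcp_pos: [0.4594, -0.0532, 0.2311]
orientation: [-0.0, 0.977, -0.212, 0.002]
wrist_force: [0.0, -0.9, 0.0]
finger_gap: 0.0597
```

```bash
python3 - <<'E'
from h import *
s=get_state();print(s['clock'],s['tcp_pos'],s['wrist_force'],s['finger_gap'])
im=read_camera('scene')
cv2.imwrite("pics/s10.png",im[:,:,::-1]);
im2=read_camera('top')
cv2.imwrite("pics/t10.png",cv2.resize(im2[90:250,260:440],(675,600),interpolation=cv2.INTER_CUBIC)[:,:,::-1])
cv2.imwrite("pics/s10c.png",cv2.resize(im[110:200,180:280],(666,600),interpolation=cv2.INTER_CUBIC)[:,:,::-1])
for n in("wax_tin","chisel","mallet"):
  for x in trace('top',n)[:1]:
    ys,xs=np.nonzero(x['mask']);print(n,x['score'],xs.mean().round(1),ys.mean().round(1),x['box'])
E
```

```text
16.8 [ 0.45938153 -0.05319213  0.23105611] [ 0.02056073 -0.89803593  0.02083409] 0.05968448844843007
wax_tin 0.83 390.4 226.5 [379.0, 216.3, 23.3, 18.9]
mallet 0.61 269.8 125.0 [216.7, 105.7, 89.1, 42.4]
```

View pics/s10.png

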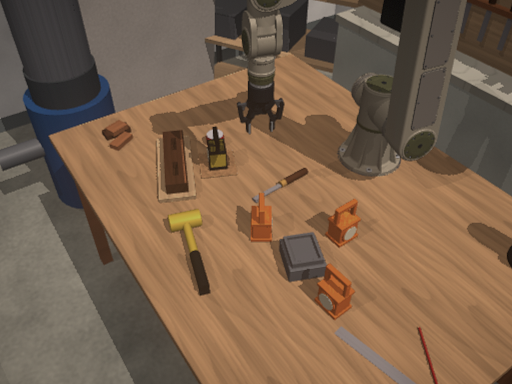

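View pics/t10.png

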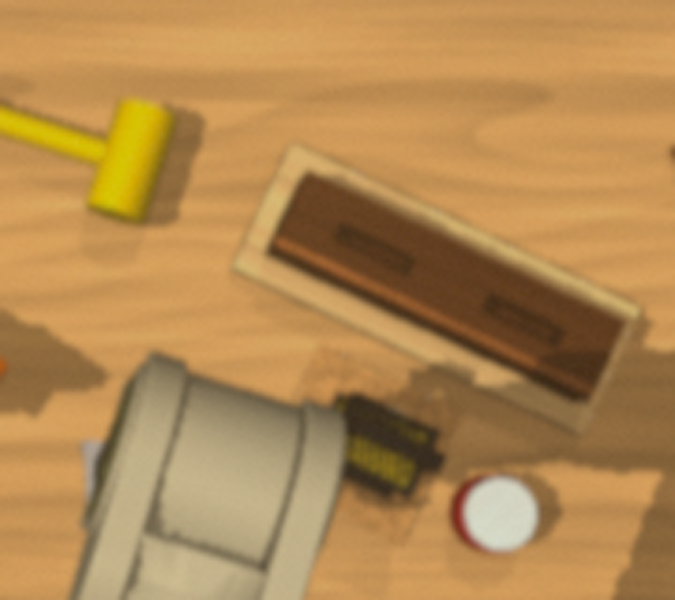

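View pics/s10c.png

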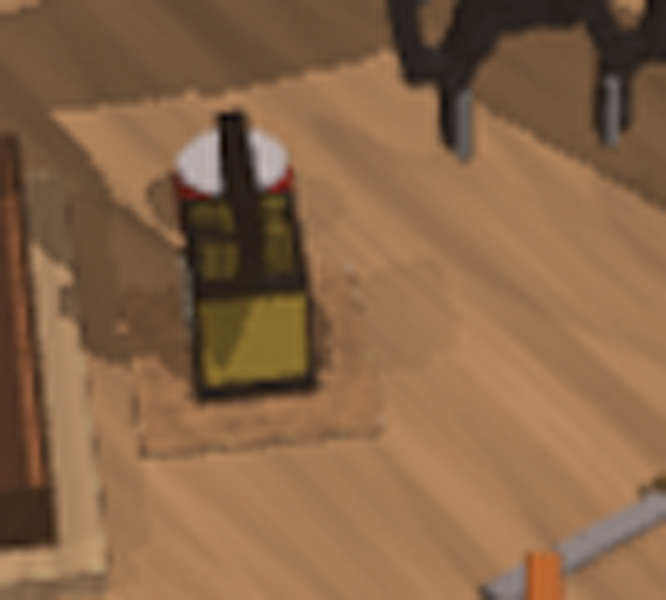

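The lamp stands upright on the pad with its lens edge toward the rail. In the top view the tin is at (390,226) and the mallet at (270,125), both unchanged. The scene view shows the chisel where it was, and the arm is clear. Handing in.

```bash
python3 - <<'E'
from workcell import *
print(hand_in())
E
```

```text
the job is handed in; nothing more can be done
None
```

I lifted the yellow lamp out of its dock by the handle and set it down upright on the cork pad with its lens facing the rail. I let go, moved the arm clear and handed in at about 17 s.

**Last checks**
- **Placement:** measured just before release, the lamp was about 2 mm from the pad's centre, with its heading within about 0.2° of the rail's. The pictures after release show it still standing upright. I did not measure it again.
- **Set-down:** the wrist force changed from -5.0 N to +1.9 N as the lamp took its weight on the pad.
- **Bystanders:** the wax tin and the mallet trace to within about 1 px of where they started. The chisel was not picked up in the last top view because the arm hid it, but the scene view shows it in place.

**What disagreed**
- **Finger tips:** they sit about 34 mm further back than the reported TCP implies, as both cameras showed. My first gentle close therefore shut on nothing above the handle. I went down by the tips as seen, and the second grip held.
- **Pad centre:** the top and wrist cameras differed by about 3 mm on where it is, so I aimed between them.

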